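# Load the date coder's nest so the part-present pin stays down

## Task

The blue-lidded tub is next for its date stamp: pick it up and set it down gently, right side up, in the date coder's nest, flat on the nest floor inside the low black rim and lying the same way as the nest, so that it keeps the brass part-present pin pressed down. Let go of it there, and leave the orange-lidded tub where it stands.

Things in the scene. Friction and masses are not known exactly. Their poses are not given: they have to be found in the camera images.
- blue_tub_center (a point): Centre of the tub to load: closed clear plastic box of pale sugar pearls, BLUE lid, 56 mm along its x, 90 mm along y, 62 mm tall (point 31 mm above its underside), 0.24 to 0.38 kg, rigid, straight sides, z up out of the lid. Loose on the bench (z = 0); either end may face forward. A white-capped pink jar (85 mm tall) and a steel cup (60 mm tall) stand loose nearby.
- orange_tub_center (a point): Centre of a look-alike tub that is to be left alone: same size, shape and axes as the blue-lidded one, but brown contents and an ORANGE lid.
- nest_floor (a point): Centre of the date coder's nest floor (fixed white machine, top 30 mm above the bench); lies on the floor, on the pin's axis, z up. Nest: grey, 86 mm along x, 120 mm along y, inside a black rim 6 mm thick, 8 mm high: 15 mm to spare each side with the tub's 90 mm length along this y. Grey print head, 95 mm high above the floor, on the +y side, face 125 mm from this point; other sides open.
- pin (a joint): Part-present pin: a brass plunger, 12 mm in diameter, in the middle of the nest floor. 0 = up, its tip 6 mm above the floor; 0.006 m = pressed level with the floor (stop at 0.007). A spring of about 0.25 N when up and 0.8 N when level pushes it back up; the tub's own weight holds it down.
There are look-alikes about, which are no part of the job. Leave any green or turquoise look-alike of the part that bears blue_tub_center alone.

How it is judged (in metres and radians):
At the end, for the whole second after the job is handed in: The blue-lidded tub stands right side up (within 0.06 rad of vertical) and at rest in the nest, its centre within 22 mm of the nest's centre seen from above, with the pin held down at least 4.8 mm; the orange-lidded tub is within 30 mm of where it started (value of joint pin above 0.0048 m and horizontal distance between blue_tub_center and nest_floor below 0.022 m and angle between blue_tub_center's own z axis and vertical below 0.06 rad and linear speed of blue_tub below 0.02 m/s and distance of orange_tub_center from where it was at the start of the episode below 0.03 m); the robot touches nothing.
It fails at once if the blue-lidded tub is dropped (falls freely faster than 0.7 m/s, about 25 mm) instead of being set down (contact force between blue_tub and anything else below 0.05 N and linear speed of blue_tub above 0.7 m/s).
It fails at once if the orange-lidded tub is moved by more than 30 mm (distance of orange_tub_center from where it was at the start of the episode above 0.03 m).
It also fails if it takes over 32 s, if anything falls off the work surface, if the arm or the gripper's body presses on something with over 40 N, if the wrist force passes 120 N, or if a joint passes its speed limit or range.

## Robot

A 6-joint arm with a two-finger parallel gripper is mounted at the origin on the work surface. World frame = base frame: x ahead of the robot, y to its left, z up, the work surface at z = 0. Lengths are in mm, angles in rad, forces in N, time in s.
With the tool pointing down it reaches from about 275 to 750 mm from the base axis. Payload 10.2 kg.
Tool frame: the origin (TCP) lies midway between the tips of the shut fingers; the grasp point (between the pads) lies 19 mm behind it (ctrl.grip_depth is the distance from the TCP to the grasp point, in mm); y points along the fingers, x is the direction in which the jaws open and shut, and the axes are right-handed (so a half turn about y gives the same grasp; the last joint's range is limited). The gripper opens to 85 mm and grips with 20 to 120 N. Pads are 22 mm wide; open, the fingers measure 114 mm over their backs; the gripper's body (76 mm by 85 mm) begins 54 mm behind the grasp point. The pads swing forward as they close: fully open they stand 13 mm farther back than shut.
Start: joints at [1.031, 0.313, 1.498, -0, 1.331, -0.223], TCP at [163.565, 498.876, 231.294] pointing down, gripper open.
Joint ranges: [-2.94, 2.94], [-0.97, 2.17], [0.19, 2.56], [-1.23, 4.37], [0.02, 3.11], [-2.88, 2.88]. Speed limits (rad/s): [2.39, 2.39, 3.01, 3.14, 3.14, 3.14].

## Interface

Orientations are given as a unit quaternion [w, x, y, z].
In Python, from rig import ctrl gives the robot as it stands. The module is installed in compiled form; this text tells all that it offers.
- The arm moves only by the tool drive_tool, never from a script. Its arguments are lists of equal length, an entry for each row: "gripper": the closure, from 0 (fully open) to 1 (shut); "offset": the shift along the tool's x, y, z in m, a list of three; "turn": the turn about the tool's y in degrees. In form: {"gripper": [gripper, ...], "offset": [[tx, ty, tz], ...], "turn": [turn, ...]}. A call has 1 to 20 rows; each row shifts and turns the commanded pose from where the row before left it, along the tool's axes as they then stand; what a row does not reach is not made up. A row lasts 1/12 s, in which the tool goes at most 41.7 mm and 7.16 degrees, less where a joint would pass 70% of its speed; a pose out of reach is approached as far as the arm can. A call is refused whole if a number of a shift passes 0.0417 or a number of a turn 7.16, either way. A call with a gripper value outside its range is refused whole. The fingers move at their own pace and stop on an object; "force" is the grip in N (left out, the last holds). Time passes only in rows, so rows that do not move let the fingers close. It gives the time, the measured TCP pose, the force and the opening at its end, in the units of the state.
- ctrl.sense(): the state, without advancing time (a new reading comes with each control period).
- ctrl.capture(name): name is "scene" or "top"; returns (picture, depth): 480x640x3 uint8, red, green, blue; 480x640 float32, mm along the optical axis (not along the pixel's ray), 0 where there is no reading.
- ctrl.camera_params(name): a dict with "fovy" (degrees; the focal length in pixels is half the picture's height over the tangent of half this angle, whatever the lens; pixels are square), "cx", "cy" (the principal point, pixels), "distortion" ([k1, k2, p1, p2, k3] as OpenCV has them; the pictures are not rectified), "view" (4x4, takes a point from world to camera coordinates). Camera axes: x right, y down, z forward; pixel columns grow to the right and rows downward; lengths in mm; the calibration is good to about 2 mm. A picture is of the moment at which its call begins. camera_params takes no time and is no camera call.
- ctrl.finish_job(): hands the job in, once; it reports no verdict.
Trained networks look in the newest picture that a camera, given by its name, has taken for a name from the list of things; names that differ only in an ending like _2 or _b are one class to them, and where a whole thing is asked for, a point or a joint stands for the part that bears it (a point fixed in the world has none). Each returns a list of dicts, best first, with "score" (0 to 1); they miss things now and then, are a little off and sometimes report something else, mostly with a low value. They report only what shows in the picture. A call takes as long as a camera call. They do not tell look-alikes from the thing itself.
- ctrl.boxes_of(camera, query): "centre" ([x, y, z] in mm, in the coordinates of the camera as it stood for that picture, good to about 4 mm: the middle of the surface that is visible of it).
- ctrl.regions_of(camera, query): "mask" (480x640 bool, what is visible of it).
- ctrl.pinpoint(camera, query): "centre" ([x, y, z] in mm, in the coordinates of the camera as it stood for that picture, good to about 4 mm: a listed point, or the origin of a listed thing).
The state is a dict: "time_s": time; "joints": joint angles; "dq": joint speeds; "tau": joint torques, N m; "eef_pos": TCP position; "ee_rot": TCP orientation; "force": force on the tool from outside, world axes, zero at the start; "wrist_torque": the same for the moment, N m; "grip_width": opening from 0.0 (shut) to 1.0 (fully open).
Only numpy, scipy, OpenCV 4.12 (cv2) and the standard library are available. Lean on these libraries where they do the work, as an engineer would, in place of code of your own. Each camera call takes 0.05 s, during which the arm holds its last target.

## Working session

There is one attempt and no reset: what is moved stays moved. The work goes in short steps, Python scripts to look and compute and a tool call to move; the robot and the scene stay as the last step left them, time stands still between calls to the robot, and variables do not carry over. Pictures are saved under pics/ and viewed, and the job is handed in when it is done.

Besides the shell and the picture viewer there is one more tool, called after ">>>" as a command line: name --pt "numbers of a row" for each row, then --argument value for the rest. drive_tool: Moves the arm, as the interface text tells. Its arguments: {"type":"object","properties":{"gripper":{"type":"array","items":{"type":"number"}},"offset":{"type":"array","items":{"type":"array","items":{"type":"number"}}},"turn":{"type":"array","items":{"type":"number"}},"force":{"type":"number"}},"required":["gripper","offset","turn"]}

```bash
mkdir -p pics; cat > h.py <<'E'
from rig import ctrl
import numpy as np, cv2
def w(cam,p):
    V=np.array(ctrl.camera_params(cam)['view']); return (np.linalg.inv(V)@np.append(p,1))[:3]
def cloud(cam,depth):
    c=ctrl.camera_params(cam); f=240/np.tan(np.radians(c['fovy'])/2)
    K=np.array([[f,0,c['cx']],[0,f,c['cy']],[0,0,1.]])
    u,v=np.meshgrid(np.arange(640),np.arange(480))
    n=cv2.undistortPoints(np.stack([u,v],-1).reshape(-1,1,2).astype(np.float64),K,np.array(c['distortion'],float)).reshape(480,640,2)
    P=np.dstack([n[...,0]*depth,n[...,1]*depth,depth,np.ones_like(depth)])
    return (P@np.linalg.inv(np.array(c['view'])).T)[...,:3]
E
python3 - <<'E'
from h import *
s=ctrl.sense(); print(s['eef_pos'],s['ee_rot'],s['grip_width'])
for c in('scene','top'):
    im,d=ctrl.capture(c); cv2.imwrite(f'pics/{c}0.png',im[...,::-1]); np.savez(f'{c}0.npz',im=im,d=d)
    for q in('blue_tub_center','orange_tub_center','nest_floor'):
        for r in ctrl.pinpoint(c,q): print(c,q,round(r['score'],2),w(c,r['centre']).round(1))
print(ctrl.sense()['time_s'])
E
```

```text
[163.41521978 498.64798545 230.72976872] [-0.57244692  0.57277765  0.41444162 -0.41529318] 0.9989831941826972
scene blue_tub_center 0.88 [ 470.9 -290.8   28.9]
scene blue_tub_center 0.86 [ 589.2 -339.    33.5]
scene blue_tub_center 0.7 [ 344.8 -285.4   32.1]
scene blue_tub_center 0.65 [ 472.6 -426.8   28.5]
scene orange_tub_center 0.87 [470.6 -51.2  31.7]
scene nest_floor 0.61 [590.8 210.6  35.4]
scene nest_floor 0.44 [ 471.7 -290.2   27.3]
top blue_tub_center 0.87 [ 461.5 -427.1   29.1]
top blue_tub_center 0.66 [ 593.1 -336.9   26.4]
top blue_tub_center 0.64 [ 472.1 -289.    32.5]
top blue_tub_center 0.64 [471.8 -50.3  26.3]
top blue_tub_center 0.59 [ 345.3 -288.4   30.5]
top orange_tub_center 0.9 [472.2 -50.9  28.5]
top nest_floor 0.7 [585.1 214.5  26.6]
0.4
```

View pics/scene0.png

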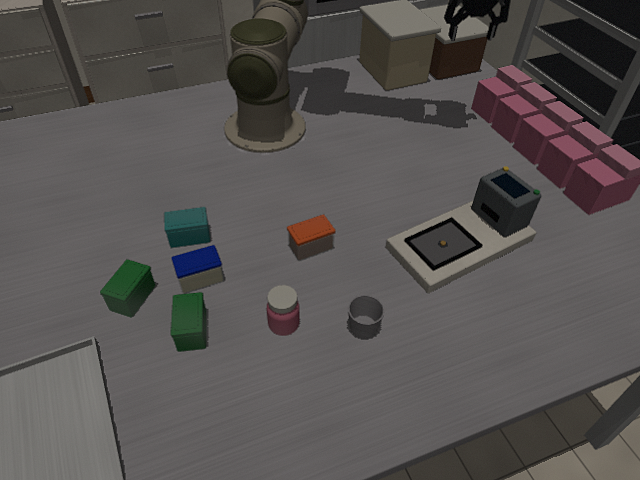

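View pics/top0.png

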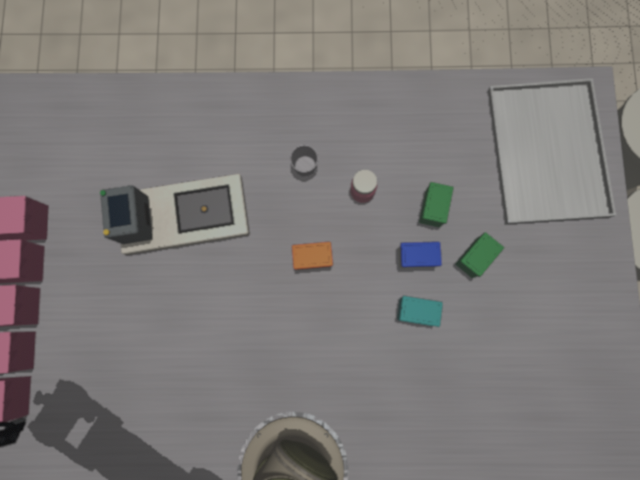

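```bash
python3 - <<'E'
from h import *
from scipy.spatial.transform import Rotation as R
s=ctrl.sense(); q=s['ee_rot']; print(R.from_quat([q[1],q[2],q[3],q[0]]).as_matrix().round(3),s['joints'])
for c in('top','scene'):
    z=np.load(f'{c}0.npz'); im,d=z['im'],z['d']; P=cloud(c,d); hsv=cv2.cvtColor(im,cv2.COLOR_RGB2HSV)
    def rect(m,n):
        m=m&(d>0); p=P[m]; zz=np.median(p[:,2])
        p=p[abs(p[:,2]-zz)<8]; r=cv2.minAreaRect(p[:,:2].astype(np.float32)); print(c,n,len(p),'z',zz.round(1),'rect',np.round(r[0],1),np.round(r[1],1),round(r[2],2),'mean',p.mean(0).round(1))
    H=hsv[...,0].astype(int);S=hsv[...,1];V=hsv[...,2]
    rect((abs(H-118)<8)&(S>150)&(P[...,2]>54)&(abs(P[...,1]+290)<90),'blue')
    rect((abs(H-8)<8)&(S>150)&(P[...,2]>54)&(abs(P[...,1]+50)<90)&(abs(P[...,0]-470)<80),'orange')
    for n,x,y in (('teal',345,-288),('g1',592,-338),('g2',467,-427)):
        rect((np.hypot(P[...,0]-x,P[...,1]-y)<62)&(P[...,2]>56),n)
    near=np.hypot(P[...,0]-588,P[...,1]-212)<95
    rect(near&(V<50)&(P[...,2]>20)&(P[...,2]<50),'rim')
    rect(near&(V>110)&(P[...,2]>20)&(P[...,2]<50),'white')
    rect(near&(V>60)&(V<105)&(np.hypot(P[...,0]-588,P[...,1]-212)<35)&(P[...,2]>20)&(P[...,2]<50),'floor')
    rect(near&(S>110)&(P[...,2]>20)&(P[...,2]<60),'pin')
    cv2.imwrite(f'pics/{c}z.png',cv2.resize(im[170:260,90:250] if c=='top' else im[160:290,380:540],None,fx=4,fy=4)[...,::-1])
E
```

```text
[[ 0.312 -0.    -0.95 ]
 [ 0.95  -0.     0.312]
 [-0.    -1.     0.   ]] [ 1.03062724e+00  3.12990458e-01  1.49782321e+00 -1.97682071e-05
  1.33101875e+00 -2.23385365e-01]
top blue 823 z 61.7 rect [ 469.2 -290.9] [50.6 83.8] 0.66 mean [ 469.1 -290.9   61.7]
top orange 300 z 61.7 rect [467.7 -45.3] [50.8 80.9] 3.42 mean [471.5 -29.2  61.7]
top teal 1039 z 61.7 rect [ 344.1 -287.4] [90. 56.] 80.82 mean [ 343.7 -286.9   61.7]
top g1 933 z 61.5 rect [ 589.9 -336.2] [56.1 90.6] 76.44 mean [ 589.1 -335.5   61.5]
top g2 986 z 61.5 rect [ 469.2 -428.7] [56.1 90.9] 48.49 mean [ 468.9 -427.9   61.5]
top rim 20 z 36.8 rect [593.1 260.7] [ 53.9 111.7] 62.05 mean [605.9 257.4  37.5]
top white 2040 z 29.6 rect [585.8 211.7] [150.7 189.6] 9.46 mean [583.5 210.4  29.6]
top floor 649 z 30.2 rect [588.3 212.2] [68.7 67.7] 62.72 mean [587.6 211.8  30.1]
top pin 10 z 36.0 rect [585.7 210. ] [7.7 5. ] 45.73 mean [585.3 209.8  36.1]
scene blue 991 z 61.1 rect [ 474.2 -291.4] [59.4 87.6] 0.43 mean [ 477.  -291.9   60.9]
scene orange 851 z 61.0 rect [471.8 -46.5] [62.4 88.2] 5.38 mean [476.1 -47.6  60.8]
scene teal 824 z 60.8 rect [ 347.5 -286.1] [91.  60.4] 78.78 mean [ 349.9 -287.    60.7]
scene g1 1313 z 61.2 rect [ 593.8 -335.4] [58.  93.7] 76.71 mean [ 596.6 -335.8   61.1]
scene g2 1101 z 61.3 rect [ 473.1 -428.9] [57.4 90.8] 48.79 mean [ 476.3 -429.7   61.1]
scene rim 775 z 35.7 rect [586.3 211.4] [105.5 135.1] 9.68 mean [590.5 210.   35. ]
scene white 1664 z 28.8 rect [588.  212.3] [150.1 189.4] 9.34 mean [599.2 205.3  28.8]
scene floor 550 z 29.2 rect [587.5 211.9] [68.8 68.2] 78.58 mean [588.6 211.8  29.2]
scene pin 235 z 36.2 rect [589.4 211.5] [ 97.8 134.5] 10.35 mean [590.7 215.1  36. ]
```

View pics/topz.png

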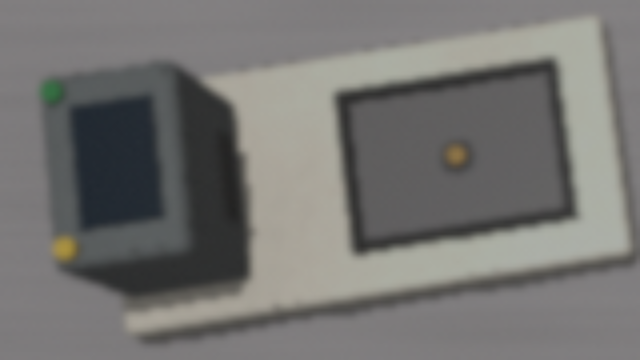

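>>> drive_tool --gripper '[0,0,0,0,0,0,0,0,0,0,0]' --pt "0 0 0" --pt "0 0 0" --pt "0 0 0" --pt "0 0 0" --pt "0 0 0" --pt "0 0 0" --pt "0 0 0" --pt "0 0 0" --pt "0 0 0" --pt "0 0 0" --pt "0 0 0" --turn '[7.1,7.1,7.1,7.1,7.1,7.1,7.1,7.1,7.1,7.1,0.3]' --force 40

```text
time_s: 1.32
eef_pos: [163.6, 498.8, 231.3]
ee_rot: [-0.707, 0.707, 0.002, -0.002]
force: [-0.4, -0.7, -0.3]
grip_width: 1.0
```

>>> drive_tool --gripper '[0,0,0,0,0,0,0,0,0,0,0,0,0,0,0,0,0,0,0,0]' --pt "0.015 0 -0.0375" --pt "0.015 0 -0.0375" --pt "0.015 0 -0.0375" --pt "0.015 0 -0.0375" --pt "0.015 0 -0.0375" --pt "0.015 0 -0.0375" --pt "0.015 0 -0.0375" --pt "0.015 0 -0.0375" --pt "0.015 0 -0.0375" --pt "0.015 0 -0.0375" --pt "0.015 0 -0.0375" --pt "0.015 0 -0.0375" --pt "0.015 0 -0.0375" --pt "0.015 0 -0.0375" --pt "0.015 0 -0.0375" --pt "0.015 0 -0.0375" --pt "0.015 0 -0.0375" --pt "0.015 0 -0.0375" --pt "0.015 0 -0.0375" --pt "0.007 0 -0.0375" --turn '[0,0,0,0,0,0,0,0,0,0,0,0,0,0,0,0,0,0,0,0]'

```text
time_s: 2.98
eef_pos: [463.6, -250.4, 231.1]
ee_rot: [-0.707, 0.707, 0.005, -0.005]
force: [0.7, 0.4, 0.5]
grip_width: 1.002
```

>>> drive_tool --gripper '[0,0,0,0,0,0,0]' --pt "0.0035 0 -0.02" --pt "0.003 0.02 -0.02" --pt "0 0.03 0" --pt "0 0.03 0" --pt "0 0.03 0" --pt "0 0 0" --pt "0 0 0" --turn '[0,0,0,0,0,0,0]'

```text
time_s: 3.57
eef_pos: [469.4, -288.0, 121.1]
ee_rot: [0.708, -0.707, -0.004, 0.005]
force: [0.8, -0.3, 0.4]
grip_width: 1.0
```

```bash
python3 - <<'E'
from h import *
for c in('scene','top'):
    im,d=ctrl.capture(c)
    z=im[170:370,60:340] if c=='scene' else im[170:360,340:560]
    cv2.imwrite(f'pics/{c}1.png',cv2.resize(z,None,fx=2.8,fy=2.8)[...,::-1])
print(ctrl.sense()['eef_pos'])
E
```

```text
[ 470.4264908  -288.87162401  123.38742159]
```

View pics/scene1.png

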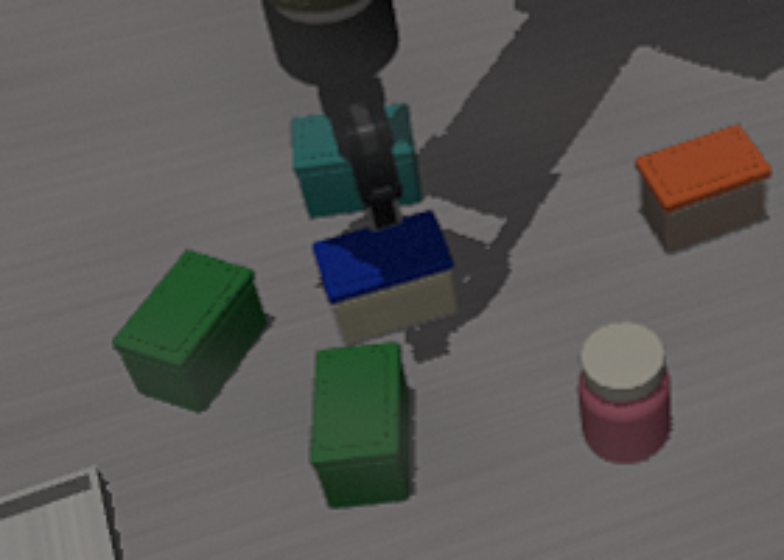

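View pics/top1.png

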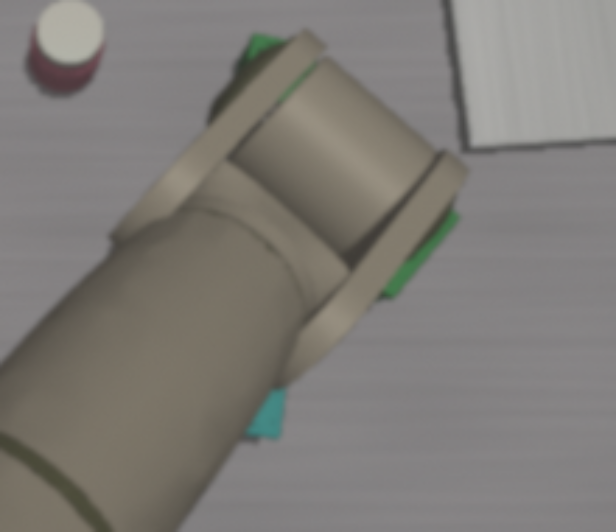

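```bash
python3 - <<'E'
from h import *
im,d=ctrl.capture('scene'); P=cloud('scene',d)
m=(np.hypot(P[...,0]-470,P[...,1]+289)<130)&(P[...,2]>75)&(P[...,2]<260)&(d>0)
for z in range(80,260,12):
    k=m&(abs(P[...,2]-z)<6)
    if k.sum(): p=P[k]; print(z,k.sum(),p.min(0).round(),p.max(0).round(),np.median(p,0).round())
c=ctrl.camera_params('scene');V=np.array(c['view'])
f=240/np.tan(np.radians(c['fovy'])/2);K=np.array([[f,0,c['cx']],[0,f,c['cy']],[0,0,1.]])
for q in([470,-289,136],[428,-289,136],[512,-289,136],[470,-247,136],[470,-331,136]):
    print(q,cv2.projectPoints(np.array([q],float),cv2.Rodrigues(V[:3,:3])[0],V[:3,3],K,np.array(c['distortion']))[0].ravel().round())
print(ctrl.sense())
E
```

```text
140 24 [ 429. -299.  134.] [ 529. -277.  146.] [ 522. -291.  142.]
152 59 [ 519. -299.  146.] [ 531. -277.  158.] [ 528. -288.  152.]
164 28 [ 521. -299.  158.] [ 531. -278.  167.] [ 528. -288.  162.]
176 3 [ 520. -301.  181.] [ 544. -283.  182.] [ 526. -300.  181.]
188 123 [ 509. -301.  183.] [ 548. -274.  194.] [ 543. -288.  190.]
200 81 [ 442. -307.  194.] [ 547. -271.  206.] [ 517. -298.  202.]
212 137 [ 487. -306.  206.] [ 547. -271.  218.] [ 542. -290.  213.]
224 196 [ 481. -309.  218.] [ 545. -268.  230.] [ 510. -291.  225.]
236 250 [ 485. -309.  230.] [ 544. -269.  242.] [ 531. -289.  237.]
248 96 [ 482. -325.  242.] [ 537. -253.  254.] [ 509. -289.  249.]
[470, -289, 136] [191. 232.]
[428, -289, 136] [186. 217.]
[512, -289, 136] [196. 247.]
[470, -247, 136] [212. 226.]
[470, -331, 136] [168. 238.]
{'time_s': 3.7167, 'joints': array([-7.62944010e-01,  4.75026365e-01,  1.55978602e+00, -2.34341639e-05,
        1.10303466e+00, -7.73780858e-01]), 'dq': array([ 5.10601957e-04, -4.26794460e-03,  5.79202816e-03,  6.62728239e-05,
       -6.74407954e-03,  6.62744578e-03]), 'tau': array([-6.91762590e-02, -4.49714184e+01, -2.28875935e+01, -1.54178233e-03,
        1.10091802e-02, -2.02024000e-02]), 'eef_pos': array([ 470.46880281, -288.90782245,  123.53245409]), 'ee_rot': array([-0.7061695 ,  0.70802078,  0.00478217, -0.00288803]), 'force': array([-0.42610604, -0.55046849,  0.75821002]), 'wrist_torque': array([0.02569307, 0.03929027, 0.05120627]), 'grip_width': 1.0007047934337527}
```

>>> drive_tool --gripper '[0,0,0,0,0,0,0,0.2,1,1,1,1,1,1,1,1]' --pt "0 0.02 -0.002" --pt "0 0.022 0" --pt "0 0.022 0" --pt "0 0.022 0" --pt "0 0.014 0" --pt "0 0.006 0" --pt "0 0 0" --pt "0 0 0" --pt "0 0 0" --pt "0 0 0" --pt "0 0 0" --pt "0 0 0" --pt "0 0 0" --pt "0 0 0" --pt "0 0 0" --pt "0 0 0" --turn '[0,0,0,0,0,0,0,0,0,0,0,0,0,0,0,0]' --force 40

```text
time_s: 5.05
eef_pos: [470.4, -290.9, 16.9]
ee_rot: [-0.706, 0.708, 0.004, -0.003]
force: [-0.2, 0.8, 5.5]
grip_width: 0.648
```

>>> drive_tool --gripper '[1,1,1,1,1,1,1,1]' --pt "0 -0.005 0" --pt "0 -0.015 0" --pt "0 -0.03 0" --pt "0 -0.035 0" --pt "0 -0.035 0" --pt "0 -0.02 0" --pt "0 0 0" --pt "0 0 0" --turn '[0,0,0,0,0,0,0,0]'

```text
time_s: 5.72
eef_pos: [469.7, -290.3, 156.0]
ee_rot: [-0.707, 0.708, 0.004, -0.003]
force: [-0.1, -0.6, -3.8]
grip_width: 0.653
```

```bash
python3 - <<'E'
from h import *
im,d=ctrl.capture('scene'); np.savez('scene2.npz',im=im,d=d)
cv2.imwrite(f'pics/scene2.png',cv2.resize(im[130:350,60:340],None,fx=2.5,fy=2.5)[...,::-1])
P=cloud('scene',d);hsv=cv2.cvtColor(im,cv2.COLOR_RGB2HSV);H=hsv[...,0].astype(int)
m=(abs(H-118)<10)&(hsv[...,1]>130)&(d>0)&(abs(P[...,1]+290)<90)
p=P[m]; p=p[p[:,2]>150]; print(len(p),p.min(0),p.max(0),np.median(p,0))
print(cv2.minAreaRect(p[:,:2].astype(np.float32)))
A=np.c_[p[:,:2],np.ones(len(p))]; print(np.linalg.lstsq(A,p[:,2],rcond=None)[0])
s=ctrl.sense();print(s['eef_pos'],s['force'],s['wrist_torque'],s['grip_width'])
E
```

```text
230 [ 444.86471761 -334.78023541  192.97819904] [ 507.0195659  -247.42677297  328.70608464] [ 490.91845369 -323.74325112  199.81447447]
((475.84283447265625, -291.10443115234375), (62.19654083251953, 87.11155700683594), 0.3446306884288788)
[-8.18589912e-02  4.31645847e-01  3.79111369e+02]
[ 469.20579704 -289.80923948  154.61523506] [ 0.01169866  0.62939395 -2.93378644] [-0.01642116  0.00976014  0.00992707] 0.6505866544241006
```

View pics/scene2.png

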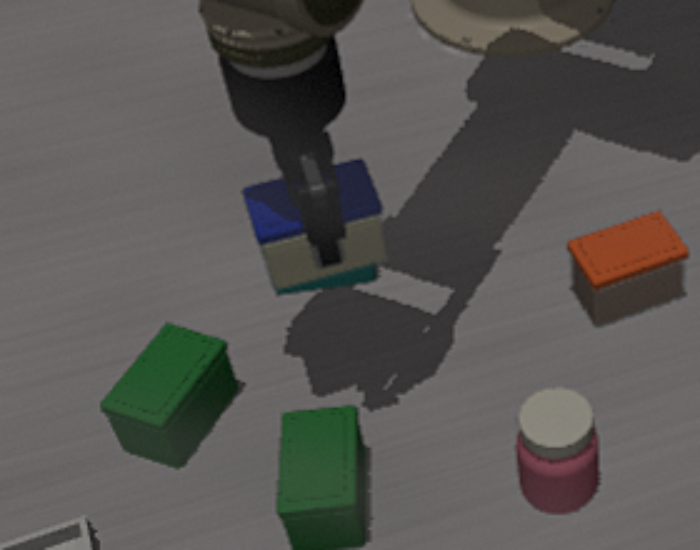

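>>> drive_tool --gripper '[1,1,1,1,1,1,1,1,1,1,1,1,1,1,1,1,1,1,1]' --pt "0.002 0 0.008" --pt "0.004 0 0.016" --pt "0.006 0 0.024" --pt "0.0076 0 0.0311" --pt "0.0076 0 0.0311" --pt "0.0076 0 0.0311" --pt "0.0076 0 0.0311" --pt "0.0076 0 0.0311" --pt "0.0076 0 0.0311" --pt "0.0076 0 0.0311" --pt "0.0076 0 0.0311" --pt "0.0076 0 0.0311" --pt "0.0076 0 0.0311" --pt "0.0076 0 0.0311" --pt "0.0076 0 0.0311" --pt "0.0076 0 0.0311" --pt "0.006 0 0.024" --pt "0.004 0 0.016" --pt "0.002 0 0.008" --turn '[0,0,0,0,0,0,0,0,0,0,0,0,0,0,0,0,0,0,0]'

```text
time_s: 7.35
eef_pos: [586.7, 213.7, 153.4]
ee_rot: [-0.707, 0.707, 0.003, -0.005]
force: [0.3, 0.4, -1.5]
grip_width: 0.655
```

>>> drive_tool --gripper '[1,1,1,1,1,1,1,1,1]' --pt "0 0 0" --pt "0 0 0" --pt "0 0 0" --pt "0 0.015 0" --pt "0 0.02 0" --pt "0 0.02 0" --pt "0 0.015 0" --pt "0 0 0" --pt "0 0 0" --turn '[-3,-3,-3,0,0,0,0,0,0]'

```text
time_s: 8.1
eef_pos: [587.0, 210.9, 84.4]
ee_rot: [-0.705, 0.705, 0.058, -0.06]
force: [-0.5, -0.5, -0.6]
grip_width: 0.656
```

```bash
python3 - <<'E'
from h import *
from scipy.spatial.transform import Rotation as R
im,d=ctrl.capture('scene')
cv2.imwrite(f'pics/scene3.png',cv2.resize(im[100:300,350:600],None,fx=3,fy=3)[...,::-1])
P=cloud('scene',d);hsv=cv2.cvtColor(im,cv2.COLOR_RGB2HSV);H=hsv[...,0].astype(int)
m=(abs(H-118)<10)&(hsv[...,1]>130)&(d>0)&(np.hypot(P[...,0]-587,P[...,1]-211)<80)&(P[...,2]<160)
p=P[m]; print(len(p),np.median(p,0))
zz=p[:,2].max(); p=p[p[:,2]>np.percentile(p[:,2],90)-8]
print(zz,cv2.minAreaRect(p[:,:2].astype(np.float32)))
s=ctrl.sense();q=s['ee_rot'];print(R.from_quat([q[1],q[2],q[3],q[0]]).as_matrix().round(3))
print(s['time_s'],s['eef_pos'],s['force'],s['wrist_torque'],s['grip_width'])
E
```

```text
643 [593.33388867 190.15066691 128.26343756]
159.57363578948195 ((589.6892700195312, 208.38059997558594), (96.50736999511719, 97.99634552001953), 57.23133087158203)
[[ 0.986 -0.    -0.166]
 [ 0.166 -0.     0.986]
 [-0.    -1.    -0.   ]]
8.15 [587.69651576 211.04156449  85.63453126] [ 1.08791954  0.78655964 -2.47343427] [-0.00149572 -0.02915962 -0.0267502 ] 0.6545145564241394
```

View pics/scene3.png

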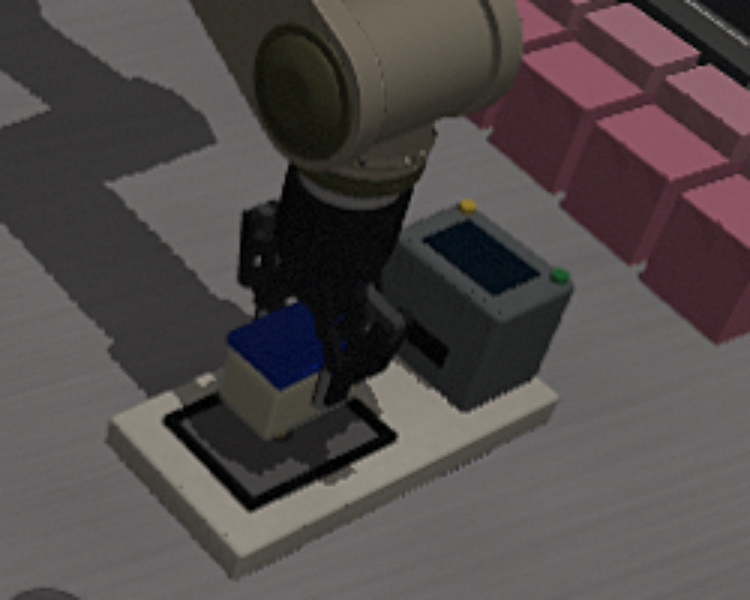

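>>> drive_tool --gripper '[1,1,1,1,1,1]' --pt "0 0.01 0" --pt "0 0.015 0" --pt "0 0.008 0" --pt "0 0.004 0" --pt "0 0 0" --pt "0 0 0" --turn '[0,0,0,0,0,0]'

```text
time_s: 8.65
eef_pos: [587.9, 211.3, 48.8]
ee_rot: [0.705, -0.705, -0.059, 0.059]
force: [-0.7, -1.1, -1.8]
grip_width: 0.652
```

>>> drive_tool --gripper '[1,1,1,1]' --pt "0 0.001 0" --pt "0 0.001 0" --pt "0 0 0" --pt "0 0 0" --turn '[0,0,0,0]'

```text
time_s: 8.98
eef_pos: [588.0, 211.4, 47.0]
ee_rot: [0.705, -0.705, -0.059, 0.058]
force: [0.4, 0.2, 1.5]
grip_width: 0.649
```

>>> drive_tool --gripper '[1,1,1,1]' --pt "0 0.001 0" --pt "0 0 0" --pt "0 0 0" --pt "0 0 0" --turn '[0,0,0,0]'

```text
time_s: 9.32
eef_pos: [588.1, 211.4, 46.9]
ee_rot: [0.705, -0.705, -0.059, 0.058]
force: [-4.4, 0.1, 10.4]
grip_width: 0.649
```

```bash
python3 - <<'E'
from h import *
im,d=ctrl.capture('scene')
cv2.imwrite(f'pics/scene4.png',cv2.resize(im[140:300,370:570],None,fx=3.7,fy=3.7)[...,::-1])
P=cloud('scene',d);hsv=cv2.cvtColor(im,cv2.COLOR_RGB2HSV);H=hsv[...,0].astype(int)
m=(abs(H-118)<10)&(hsv[...,1]>130)&(d>0)&(np.hypot(P[...,0]-587,P[...,1]-211)<60)&(P[...,2]<100)
p=P[m]; print(len(p),np.median(p,0))
s=ctrl.sense();print(s['time_s'],s['eef_pos'],s['force'],s['wrist_torque'],s['grip_width'])
E
```

```text
575 [593.79859282 190.26464638  90.69661968]
9.3667 [588.0622345  211.35701972  46.91661303] [-4.03736862 -0.86054753 10.44342149] [-0.1466417   0.74045861 -0.0281907 ] 0.6531301033927057
```

View pics/scene4.png

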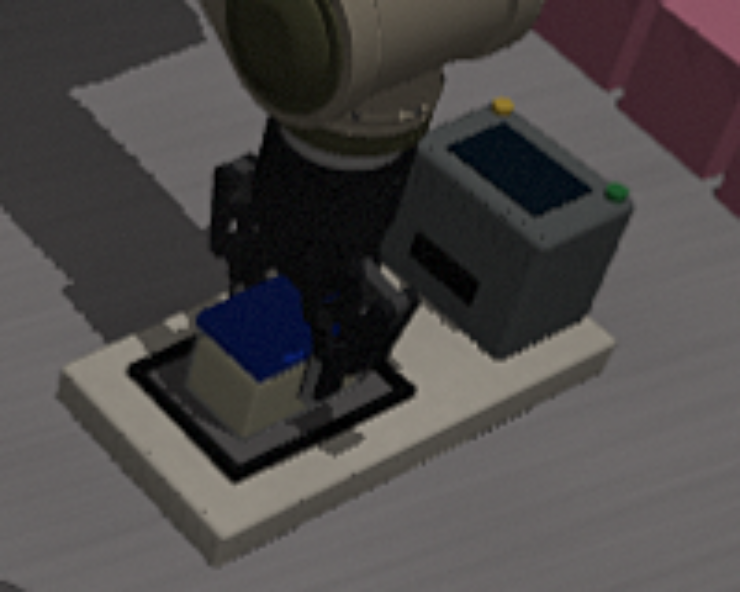

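The pads' 10 N reaction and the lid at about 91 mm (30 + 62 expected) both say the tub is on the floor. Next I open the gripper and back off.

>>> drive_tool --gripper '[0.3,0.2,0.1,0,0,0,0,0,0,0,0,0,0,0]' --pt "0 0 0" --pt "0 0 0" --pt "0 0 0" --pt "0 0 0" --pt "0 0 0" --pt "0 0 0" --pt "0 -0.01 0" --pt "0 -0.025 0" --pt "0 -0.035 0" --pt "0 -0.04 0" --pt "0 -0.04 0" --pt "0 -0.03 0" --pt "0 0 0" --pt "0 0 0" --turn '[0,0,0,0,0,0,0,0,0,0,0,0,0,0]'

```text
time_s: 10.53
eef_pos: [588.1, 211.3, 227.5]
ee_rot: [0.705, -0.705, -0.06, 0.058]
force: [-0.4, -0.5, -1.2]
grip_width: 1.001
```

>>> drive_tool --gripper '[0,0,0,0,0,0,0,0]' --pt "-0.03 0 -0.02" --pt "-0.03 0 -0.02" --pt "-0.03 0 -0.02" --pt "-0.03 0 -0.02" --pt "-0.03 0 -0.02" --pt "-0.03 0 -0.02" --pt "-0.02 0 -0.02" --pt "0 0 0" --turn '[0,0,0,0,0,0,0,0]'

```text
time_s: 11.2
eef_pos: [410.8, 37.8, 224.4]
ee_rot: [-0.705, 0.705, 0.057, -0.059]
force: [-0.6, -0.4, -0.0]
grip_width: 1.001
```

```bash
python3 - <<'E'
from h import *
for c in('top','scene'):
    im,d=ctrl.capture(c); P=cloud(c,d);hsv=cv2.cvtColor(im,cv2.COLOR_RGB2HSV);H=hsv[...,0].astype(int)
    cv2.imwrite(f'pics/{c}5.png',(im if c=='top' else cv2.resize(im[140:300,370:570],None,fx=3.7,fy=3.7))[...,::-1])
    m=(abs(H-118)<10)&(hsv[...,1]>120)&(d>0)&(np.hypot(P[...,0]-587,P[...,1]-211)<70)&(P[...,2]<110)&(P[...,2]>84)
    p=P[m]
    if len(p)>50:
        A=np.c_[p[:,:2],np.ones(len(p))]; print(c,len(p),np.median(p,0),cv2.minAreaRect(p[:,:2].astype(np.float32)),np.linalg.lstsq(A,p[:,2],rcond=None)[0][:2])
    for r in ctrl.pinpoint(c,'orange_tub_center')[:2]: print(r['score'],w(c,r['centre']).round(1))
    for r in ctrl.pinpoint(c,'blue_tub_center'): print('b',r['score'],w(c,r['centre']).round(1))
s=ctrl.sense();print(s['time_s'],s['eef_pos'],s['force'])
E
```

```text
top 933 [586.41179966 209.89453637  91.76395396] ((586.71875, 210.39793395996094), (54.66600799560547, 89.71733856201172), 9.88924789428711) [0.00690149 0.00423955]
0.92 [471.3 -46.3  28.6]
b 0.9 [ 464.8 -426.    31.5]
b 0.75 [589.7 214.9  62.7]
b 0.73 [ 346.  -288.8   31.3]
b 0.57 [ 591.6 -335.5   27.1]
scene 894 [593.76242615 206.939823    91.01829231] ((591.2156982421875, 210.18594360351562), (58.71055221557617, 90.9883041381836), 10.659017562866211) [-0.01384639  0.00653372]
0.83 [471.3 -48.7  31.3]
b 0.94 [592.3 211.6  59.6]
b 0.93 [ 591.3 -335.8   33.1]
b 0.68 [ 344.6 -284.7   30. ]
11.5 [413.91349297  40.60905821 224.85492483] [ 0.35743244 -0.21912693 -0.50370508]
```

View pics/scene5.png

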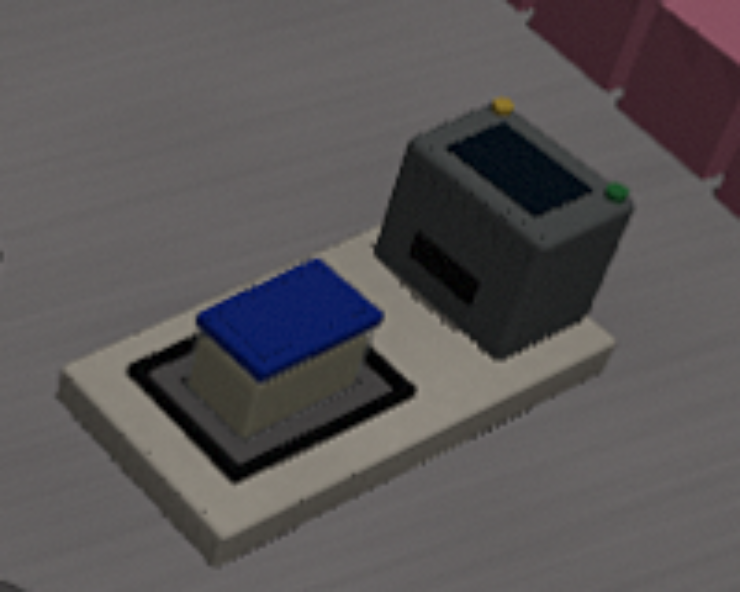

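View pics/top5.png

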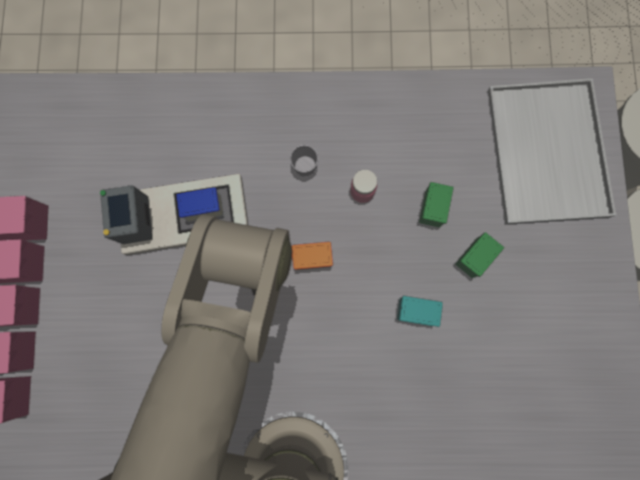

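The tub sits flat and centred, with the lid at 91.8 mm and its centre about 1–2 mm from the pin. The orange tub hasn't moved, so I'm handing the job in.

```bash
python3 -c "
from rig import ctrl
print(ctrl.finish_job())"
```

```text
the job is handed in; nothing more can be done
None
```

The blue-lidded tub is in the date coder's nest, released, and the job is handed in at about 11.5 s. I gripped it across its 56 mm width, carried it level over the bench and turned it 9° to match the nest. I then lowered it until the wrist read about 10 N, opened the gripper, lifted clear and moved the arm away.

**Last checks**
- **Height and tilt:** the top camera puts the lid at 91.8 mm, where 92 mm means flat on the floor. Its tilt is about 0.01 rad.
- **Position:** the top camera puts the tub 1–2 mm from the pin's axis, at 9.9° against about 9.5° for the nest.
- **Pin:** it is hidden under the tub, so I inferred that it is pressed from the lid height and did not see it.
- **Orange tub:** the network's readings of it moved by up to about 5 mm. That is close to the stated 4 mm accuracy, and in the pictures it stands where it did.

**Disagreements:** the scene camera put the tub's centre about 4 mm farther in x, because its lid outline includes some of the side wall. The network's point for the tub was also 4–6 mm off. All of these are well within the 22 mm limit.

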